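Change over to the standby vacuum filter and take out the spent one

TASK

Three filter stations of the bench vacuum line stand in a row, and the one with the tall cartridge is spent. First switch on the standby station, the one whose lever is off (leaning away from its filter); then switch the tall cartridge's station off, unlock the tall cartridge by turning it anticlockwise to its stop, lift it straight out and stand it upright in the steel tray beside the vial. Leave the third station on and do not shift or knock over anything else.

Things in the scene. Friction and masses are not known exactly. Their poses are not given: they have to be found in the camera images.
- duty: the station with the tall (spent) filter cartridge: grey base 200 x 110 x 30 mm high; origin: centre of its underside, x along its length, z up. Lever pivot at (-55, 0, 50) mm, axis along y; filter axis vertical at (52, 0) mm
- duty_socket (a point): middle of the tall cartridge's bayonet socket, on its inside floor, 30 mm above the table. The socket is a square collar 88 mm wide, its top 46 mm above the table; the slot that lets the cartridge's two lugs out runs along the station's x axis
- duty_lever (a joint): lever of this station, rad: 0 = off, leaning 0.6 rad from upright away from its filter (towards the station's -x); 1.2 = on, leaning 0.6 rad towards its filter (+x). Top-heavy (0.18 kg), it falls over centre (0.6) to a stop at either end; 1 to 2 N at the grip moves it
- duty_grip (a point): centre of the lever's heavy dark steel cross-grip, a cylinder 22 mm in diameter and 24 mm long lying along the station's y axis, 75 mm from the pivot; the stem below is 8 mm thick
- standby: the standby station, the only one whose lever is off at the start, with a short fixed cartridge (top 100 mm above the table): grey base 200 x 110 x 30 mm high; origin: centre of its underside, x along its length, z up. Lever pivot at (-55, 0, 50) mm, axis along y; filter axis vertical at (52, 0) mm
- standby_lever (a joint): lever of this station, rad: 0 = off, leaning 0.6 rad from upright away from its filter (towards the station's -x); 1.2 = on, leaning 0.6 rad towards its filter (+x). Top-heavy (0.18 kg), it falls over centre (0.6) to a stop at either end; 1 to 2 N at the grip moves it
- standby_grip (a point): centre of the lever's heavy dark steel cross-grip, a cylinder 22 mm in diameter and 24 mm long lying along the station's y axis, 75 mm from the pivot; the stem below is 8 mm thick
- third: the other running station, lever on, with a short fixed cartridge (top 100 mm above the table); not to be touched: grey base 200 x 110 x 30 mm high; origin: centre of its underside, x along its length, z up. Lever pivot at (-55, 0, 50) mm, axis along y; filter axis vertical at (52, 0) mm
- third_lever (a joint): lever of this station, rad: 0 = off, leaning 0.6 rad from upright away from its filter (towards the station's -x); 1.2 = on, leaning 0.6 rad towards its filter (+x). Top-heavy (0.18 kg), it falls over centre (0.6) to a stop at either end; 1 to 2 N at the grip moves it
- cartridge: tall loose spent cartridge, white ribbed body 56 mm in diameter, 104 mm tall, 0.18 kg. Origin: centre of its underside, z up. Foot 40 mm round with two lugs, 62 mm across along its x. Starts locked on the socket floor, its x axis 0.9 to 1.25 rad clockwise (from above) of the station's x; unlocked at its stop, when the x axes are parallel within 0.1 rad; free once raised 16 mm
- cartridge_wing (a point): middle of the cartridge's upright wing grip, 90 mm above the cartridge's origin: 44 mm long along the cartridge's x, 12 mm thick (y), 28 mm high, standing on a 60 mm disc
- tray: shallow steel tray, 220 (x) x 120 (y) x 30 mm high, walls and floor 5 mm thick. Origin: centre of its underside; a vial stands somewhere in it, leaving room for the cartridge at one end (x) at least
- vial: small glass vial, 34 mm diameter, 55 mm tall, standing in the tray, a bystander. Origin: centre of its underside
- dropper: small amber bottle, 44 mm diameter, 85 mm tall, a bystander. Origin: centre of its underside
- jar: white jar, 56 mm diameter, 70 mm tall, a bystander. Origin: centre of its underside
- beaker: open glass beaker, 66 mm across, 80 mm tall, a bystander. Origin: centre of its underside
- tipbox: pipette tip box, 75 x 80 x 57 mm tall, a bystander. Origin: centre of its underside
- timer: small flat bench timer, 45 x 65 x 25 mm tall, a bystander. Origin: centre of its underside
Mind the look-alikes: they are no part of the job. Leave any green look-alike of the cartridge alone.

How it is judged:
On the way, in this order (a step that is already met when the one before it is completed fails the run):
1. the standby station is on while the spent station is still on (value of joint each of standby_lever, duty_lever above 1 rad), for 0.2 s.
2. the spent station is off, the cartridge still in its socket, the standby on (value of joint duty_lever below 0.2 rad and value of joint standby_lever above 1 rad and z of cartridge in the frame of duty below 0.04 m), for 0.2 s.
3. the cartridge is lifted clear of its socket (z of cartridge in the frame of duty above 0.06 m and value of joint duty_lever below 0.2 rad), for 0.1 s.
At the end, for the whole second after the job is handed in: The standby and third levers are on (above 1.0 rad), the spent station's lever is off (below 0.2 rad), and the tall cartridge stands released, at rest and upright (within 0.12 rad) on the tray's floor, inside its walls, beside the upright vial (value of joint each of standby_lever, third_lever above 1 rad and value of joint duty_lever below 0.2 rad and x of cartridge in the frame of tray between -0.1 and 0.1 m and y of cartridge in the frame of tray between -0.05 and 0.05 m and z of cartridge in the frame of tray below 0.012 m and angle between cartridge's own z axis and vertical below 0.12 rad and linear speed of cartridge below 0.02 m/s and angle between vial's own z axis and vertical below 0.2 rad); the robot touches nothing.
It fails at once if the third station is switched off (value of joint third_lever below 0.8 rad).
It fails at once if the standby station is switched off again, or the spent one shut before the standby is on (value of joint duty_lever below 0.5 rad and value of joint standby_lever below 0.7 rad).
It fails at once if a bystander is shifted by more than 25 mm or knocked over (the vial 30 mm), or the tray shifted by more than 30 mm (distance of any of vial, tray from where it was at the start of the episode above 0.03 m or distance of any of dropper, jar, beaker, tipbox, timer from where it was at the start of the episode above 0.025 m or angle between any of vial, dropper, jar, beaker, tipbox, timer's own z axis and vertical above 0.5 rad).
It fails at once if the cartridge is knocked over or thrown down (angle between cartridge's own z axis and vertical above 0.8 rad or linear speed of cartridge above 1.5 m/s).
It also fails if it takes over 72 s, if anything falls off the work surface, if the arm or the gripper's body presses on something with over 40 N, if the wrist force passes 120 N, or if a joint passes its speed limit or range.

ROBOT

A 6-joint arm with a two-finger parallel gripper is mounted at the origin on the work surface. World frame = base frame: x ahead of the robot, y to its left, z up, the work surface at z = 0. Lengths are in m, angles in rad, forces in N, time in s.
With the tool pointing down it reaches from about 0.375 to 0.975 m from the base axis. Payload 3.8 kg.
Tool frame: the origin (TCP) lies midway between the tips of the shut fingers; the grasp point (between the pads) lies 19 mm behind it; z points along the fingers, y is the direction in which the jaws open and shut (so a half turn about z gives the same grasp; the last joint's range is limited). The gripper opens to 88 mm and grips with 3 to 60 N. Pads are 18 mm wide; open, the fingers measure 123 mm over their backs; the gripper's body (75 mm by 187 mm) begins 45 mm behind the grasp point.
Start: joints at [-1.193, 0.264, 1.604, -0, 1.274, -0.037], TCP at [0.272, -0.618, 0.239] pointing down, gripper open.
Joint ranges: [-2.63, 2.63], [-0.94, 2.18], [0.31, 2.57], [-1.31, 4.45], [0, 2.66], [-2.55, 2.55]. Speed limits (rad/s): [2.57, 2.57, 3.14, 3.14, 3.14, 3.14].

INTERFACE

Orientations are given as a rotation vector (axis times angle).
In Python, from workcell import status, imaging, manip gives the robot as it stands. The module is installed in compiled form; this text tells all that it offers.
- The arm moves only by the shell command python3 -m crank 'ROWS' [FORCE]. ROWS is JSON, one flat list of numbers, 5 for each row, row after row: the gripper's target within -1 to 1 (shut at 1, half-way at 0, fully open at -1), then the shift along the tool's x, y, z in mm, then the turn about the tool's z in rad. A call has 1 to 5 rows; each row is the pose to reach, as a shift and turn from the pose commanded when the call began, along the tool's axes at that moment; what a row does not reach only later rows make up. A row lasts 1/10 s, in which the tool goes at most 50 mm and 8.59 degrees, less where a joint would pass 70% of its speed; a pose out of reach is approached as far as the arm can. A call with a gripper value outside its range is refused whole. The fingers move at their own pace and stop on an object; FORCE is the grip in N (left out, the last holds). Time passes only in rows, so rows that repeat a pose let the fingers close. It gives the time, the measured TCP pose, the force and the opening at its end, in the units of the state.
- status.read_state(): the state, without advancing time (a new reading comes with each control period).
- imaging.get_image(name): name is "scene" or "side" or "wrist"; returns a dict with "color" (400x640x3 uint8, blue, green, red), "depth" (400x640 float32, m along the optical axis (not along the pixel's ray), 0 where there is no reading), "camera_matrix" (3x3 intrinsics, pixels), "rvec" (rotation vector, rad) and "tvec" (3), from world to camera coordinates, as OpenCV has them; the wrist camera has in their place "tool_from_camera" (4x4, takes a point from camera to tool coordinates, whose origin is the TCP and whose axes are the flange's). Camera axes: x right, y down, z forward; pixel columns grow to the right and rows downward; lengths in m; the calibration is good to about 2 mm. A picture is of the moment at which its call begins: read the wrist's pose just before it.
- manip.finish_job(): hands the job in, once; it reports no verdict.
The state is a dict: "clock": time; "joint_pos": joint angles; "dq": joint speeds; "effort": joint torques, N m; "eef_pos": TCP position; "tool_rot": TCP orientation; "ft_force": force on the tool from outside, world axes, zero at the start; "ft_torque": the same for the moment, N m; "gripper_width": finger opening in m.
Only numpy, scipy, OpenCV 4.12 (cv2) and the standard library are available. Lean on these libraries where they do the work, as an engineer would, in place of code of your own. Each camera call takes 0.05 s, during which the arm holds its last target.

## Working session

There is one attempt and no reset: what is moved stays moved. The work goes in short steps, Python scripts to look and compute and a shell command to move; the robot and the scene stay as the last step left them, time stands still between calls to the robot, and variables do not carry over. Pictures are saved under pics/ and viewed, and the job is handed in when it is done.

```bash
mkdir -p pics; cat > h.py <<'E'
import numpy as np,cv2
from workcell import status,imaging,manip
def shot(n,f):
    s=status.read_state(); im=imaging.get_image(n); cv2.imwrite('pics/'+f+'.png',im['color'])
    np.savez('pics/'+f+'.npz',**im,eef=s['eef_pos'],rot=s['tool_rot']); return im
def cam(d):
    # returns R (world from cam), t (cam centre)
    if 'rvec' in d:
        R=cv2.Rodrigues(np.array(d['rvec'],float))[0]; return R.T,-R.T@np.array(d['tvec']).ravel()
    T=d['tool_from_camera'];Rt=cv2.Rodrigues(np.array(d['rot'],float))[0]
    return Rt@T[:3,:3],Rt@T[:3,3]+d['eef']
def ray(d,u,v,z):
    R,c=cam(d); r=R@np.linalg.inv(d['camera_matrix'])@np.array([u,v,1.]); return c+r*(z-c[2])/r[2]
def cloud(d):
    R,c=cam(d);K=d['camera_matrix'];D=d['depth'];v,u=np.indices(D.shape)
    p=np.stack([(u-K[0,2])/K[0,0]*D,(v-K[1,2])/K[1,1]*D,D],-1); return p@R.T+c
def load(f): return dict(np.load('pics/'+f+'.npz'))
E
python3 - <<'E'
from h import *
for n in ['scene','side','wrist']:
    d=shot(n,n+'0')
for n in ['scene','side','wrist']:
    d=load(n+'0');R,c=cam(d);print(n,c,R[:,2],d['camera_matrix'][0,0])
print(status.read_state())
E
```

```text
scene [1.22099584 0.31503524 0.6522342 ] [-0.72134843 -0.33802685 -0.60447853] 365.9779867444824
side [0.18708995 0.44657808 0.65079325] [ 0.47908179 -0.54736617 -0.68620034] 364.4279864511894
wrist [ 0.34047592 -0.58691469  0.38339433] [-0.26840067 -0.11697201 -0.95617918] 358.48447361030475
{'clock': 0.15, 'joint_pos': array([-1.19287990e+00,  2.64576582e-01,  1.60507172e+00, -2.29689438e-05,
        1.27372160e+00, -3.69222220e-02]), 'dq': array([-0.00051238, -0.00087872, -0.00313251, -0.00101144,  0.00026093,
        0.00097557]), 'effort': array([ 4.62404987e-04, -5.02845240e+01, -3.57469833e+01,  7.29268184e-02,
        2.49756966e-02, -1.02643464e-04]), 'eef_pos': array([ 0.27182234, -0.61723095,  0.23767024]), 'tool_rot': array([-3.07254207e+00, -6.46615029e-01,  5.07380206e-04]), 'ft_force': array([-0.18492383,  0.52262734, -0.44209962]), 'ft_torque': array([0.00099654, 0.04117516, 0.01751427]), 'gripper_width': 0.08826487656538484}
```

View pics/scene0.png

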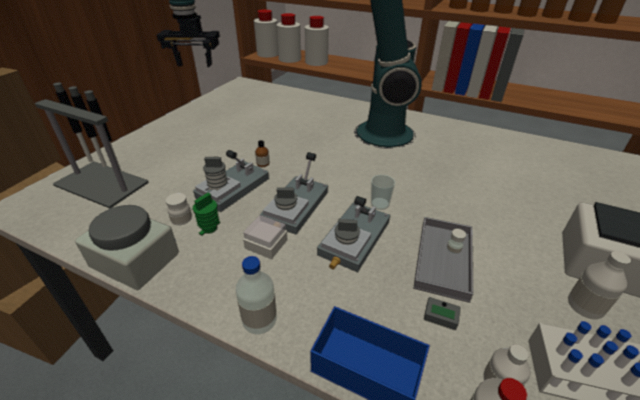

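View pics/side0.png

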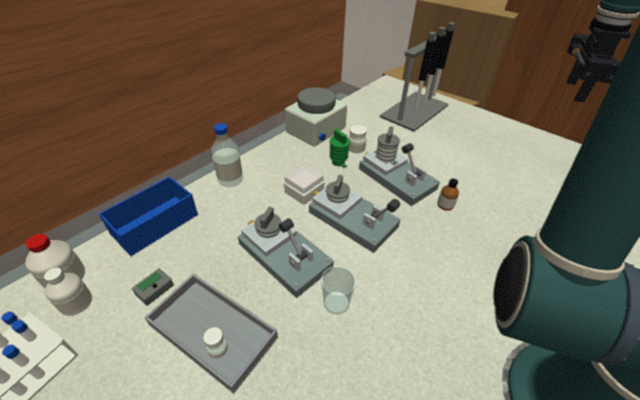

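View pics/wrist0.png

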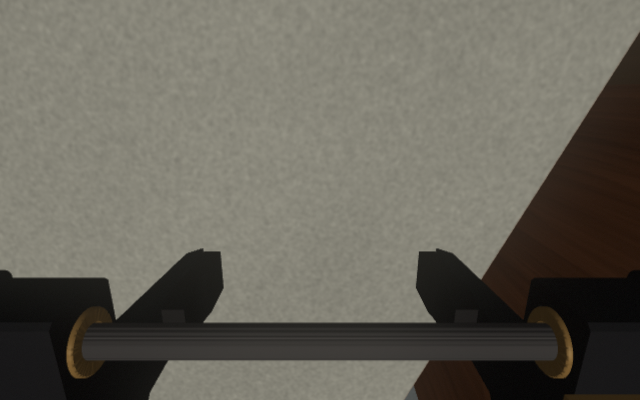

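```bash
python3 - <<'E'
from h import *
# top-down ortho height/colour map from both clouds, 2mm cells, x .3..1.1? 
W=[]
for n in ['scene0','side0']:
    d=load(n);P=cloud(d);ok=(d['depth']>0)
    p=P[ok];c=d['color'][ok]
    x0,x1,y0,y1=.2,1.0,-.75,.25;s=1/.0015
    # right = -y? use image: col = (x-x0), row=(y1-y)
    m=(p[:,0]>x0)&(p[:,0]<x1)&(p[:,1]>y0)&(p[:,1]<y1)&(p[:,2]<.3)
    p=p[m];c=c[m];o=np.argsort(p[:,2]);p=p[o];c=c[o]
    im=np.zeros((int((y1-y0)*s)+1,int((x1-x0)*s)+1,3),np.uint8);h=np.full(im.shape[:2],np.nan)
    r=((y1-p[:,1])*s).astype(int);q=((p[:,0]-x0)*s).astype(int)
    im[r,q]=c;h[r,q]=p[:,2]
    im=cv2.dilate(im,np.ones((3,3)))
    cv2.imwrite(f'pics/top_{n}.png',im[:, :][:600])
    # base-top points
    mm=(p[:,2]>.024)&(p[:,2]<.036)
    mk=np.zeros(h.shape,np.uint8);mk[r[mm],q[mm]]=255;mk=cv2.morphologyEx(mk,cv2.MORPH_CLOSE,np.ones((5,5)))
    nn,lab,st,ce=cv2.connectedComponentsWithStats(mk)
    for i in range(1,nn):
        if st[i,4]>400:
            yy,xx=np.nonzero(lab==i);pts=np.stack([xx/s+x0,y1-yy/s],1).astype(np.float32)
            print(n,cv2.minAreaRect(pts),st[i,4])
E
python3 - <<'E'
import cv2
a=cv2.imread('pics/scene0.png');cv2.imwrite('pics/s0c.png',cv2.resize(a[130:310,140:500],(800,400),interpolation=cv2.INTER_CUBIC))
a=cv2.imread('pics/side0.png');cv2.imwrite('pics/d0c.png',cv2.resize(a[110:390,140:480],(728,600),interpolation=cv2.INTER_CUBIC))
E
```

```text
scene0 ((0.5812245011329651, 0.10777464509010315), (0.11108986288309097, 0.20674733817577362), 86.47854614257812) 3679
scene0 ((0.5356864333152771, -0.0847468301653862), (0.20308102667331696, 0.11075529456138611), 0.9710190892219543) 3343
scene0 ((0.5418885946273804, -0.29308223724365234), (0.11101603507995605, 0.20140722393989563), 81.4163818359375) 3453
side0 ((0.5759227275848389, 0.10787013173103333), (0.11132017523050308, 0.20246316492557526), 86.47854614257812) 4778
side0 ((0.531499981880188, -0.08524999767541885), (0.1980000138282776, 0.11249999701976776), 0.0) 4722
side0 ((0.5368631482124329, -0.2946082055568695), (0.11443763971328735, 0.19915801286697388), 79.99202728271484) 4450
```

View pics/s0c.png

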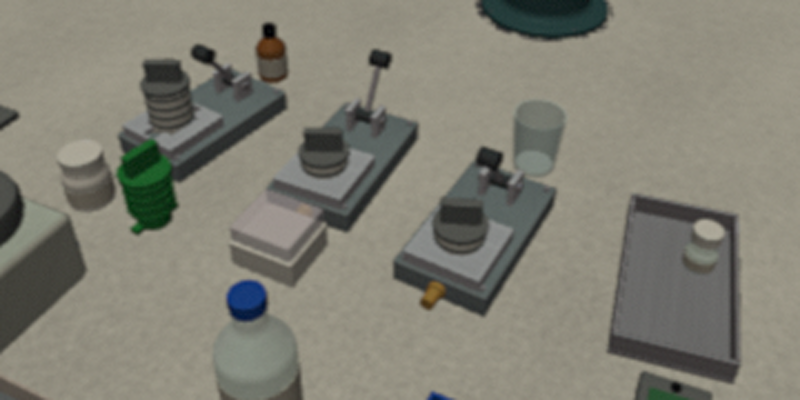

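View pics/d0c.png

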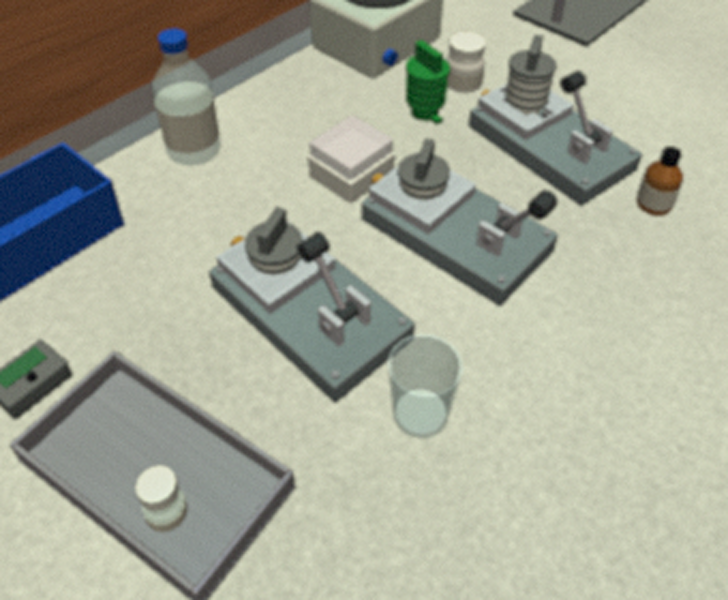

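View pics/top_scene0.png

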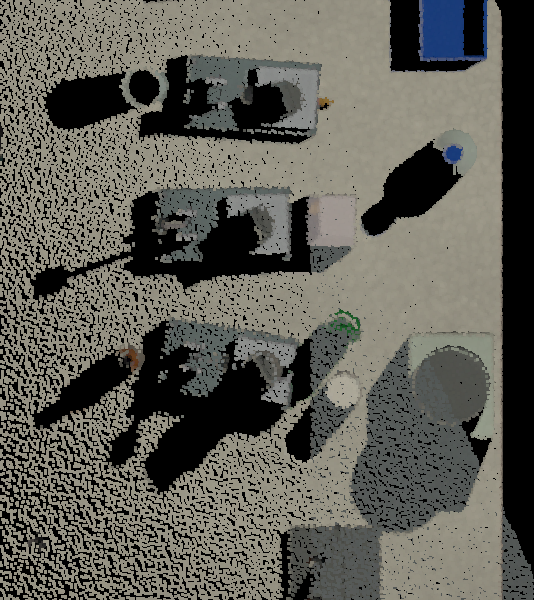

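View pics/top_side0.png

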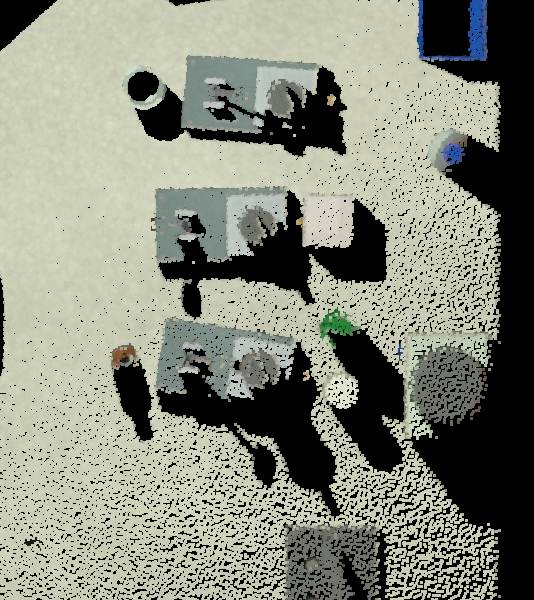

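```bash
python3 - <<'E'
from h import *
A=load('scene0');B=load('side0')
def blob(d,u,v,r=14,th=60):
    g=d['color'].max(2)
    mk=np.zeros(g.shape,np.uint8);mk[v-r:v+r,u-r:u+r]=(g<th)[v-r:v+r,u-r:u+r]
    n,l,s,c=cv2.connectedComponentsWithStats(mk)
    i=1+np.argmax(s[1:,4]);print(c[i],s[i]);return c[i]
def tri(pa,pb):
    M=[]
    for d,p in((A,pa),(B,pb)):
        R=cv2.Rodrigues(np.array(d['rvec'],float))[0];M.append(d['camera_matrix']@np.c_[R,np.ravel(d['tvec'])])
    X=cv2.triangulatePoints(M[0],M[1],np.array(pa,float).reshape(2,1),np.array(pb,float).reshape(2,1));return (X[:3]/X[3]).ravel()
for nm,a,b in(('sb',(311,156),(393,206)),('du',(232,154),(407,148)),('th',(360,202),(286,226))):
    pa=blob(A,*a);pb=blob(B,*b);print(nm,tri(pa,pb),ray(A,*pa,.112),ray(B,*pb,.112))
# tray and vial: 
for n,d in(('sc',A),('si',B)):
    P=cloud(d);m=(d['depth']>0)&(P[...,1]>.17)&(P[...,1]<.5)&(P[...,0]>.3)&(P[...,0]<.9)
    q=P[m&(P[...,2]>.020)&(P[...,2]<.036)&(P[...,0]<.75)&(P[...,1]>.2)]
    print(n,cv2.minAreaRect(q[:,:2].astype(np.float32)),len(q))
    q=P[m&(P[...,2]>.053)&(P[...,2]<.070)&(P[...,1]>.2)];print('vial',cv2.minEnclosingCircle(q[:,:2].astype(np.float32)),len(q))
    # cartridge wing top
    m=(P[...,2]>.125)&(P[...,2]<.145)&(np.hypot(P[...,0]-.59,P[...,1]+.30)<.045);q=P[m]
    print('wing',cv2.minAreaRect(q[:,:2].astype(np.float32)),q.mean(0),len(q))
E
```

```text
[310.69811321 156.18867925] [306 153  10   7  53]
[391.81481481 207.03703704] [387 203  12   9  54]
sb [ 0.43574283 -0.08856883  0.10752412] [ 0.43935645 -0.08855926  0.112     ] [ 0.4330443  -0.08040329  0.112     ]
[231.21153846 154.21153846] [227 151   9   8  52]
[406.79545455 148.79545455] [403 145  10   8  44]
du [ 0.52674086 -0.29591718  0.10757062] [ 0.53102772 -0.29275537  0.112     ] [ 0.52342468 -0.28782689  0.112     ]
[361.35338346 204.93984962] [354 197  15  18 133]
[285.12698413 226.96825397] [279 223  14   9  63]
th [0.56567832 0.10999781 0.10212016] [0.57897911 0.11606735 0.112     ] [0.55932534 0.11338597 0.112     ]
sc ((0.589383065700531, 0.3293456435203552), (0.2999122440814972, 0.12033136934041977), 8.02051067352295) 1560
vial ((0.6980116963386536, 0.34986311197280884), 0.2024679183959961) 1148
wing ((0.5944627523422241, -0.3035137951374054), (0.012829693965613842, 0.044798318296670914), 23.83894920349121) [ 0.5954038  -0.30193087  0.13070002] 71
si ((0.5874345898628235, 0.32854747772216797), (0.2990381717681885, 0.12087719142436981), 7.9073662757873535) 2104
vial ((0.7056071162223816, 0.3738003969192505), 0.2143464982509613) 1427
wing ((0.589795708656311, -0.3038956820964813), (0.011819913052022457, 0.04254875332117081), 24.761110305786133) [ 0.58801148 -0.30032188  0.13139929] 51
```

```bash
cat >> h.py <<'E'
def delta(x,y,z,yawdeg,pr=True):
    s=status.read_state();R=cv2.Rodrigues(np.array(s['tool_rot'],float))[0];p=np.array(s['eef_pos'])
    yaw=np.degrees(np.arctan2(R[1,0],R[0,0]));t=(yaw-yawdeg+180)%360-180
    print('t',round(s['clock'],2),'p',p.round(4),'yaw',round(yaw,1),'tilt',R[:,2].round(4),'w',round(s['gripper_width'],4),'F',np.round(s['ft_force'],1),'q6',round(s['joint_pos'][5],2))
    print('shift mm',(R.T@(np.array([x,y,z])-p)*1e3).round(1),'turn',round(np.radians(t),3))
E
python3 -m crank '[0,50,-50,0,0.1, 0,100,-100,0,0.2, 0,140,-150,0,0.3, 0,180,-200,0,0.41, 0,220,-245,0,0.41]' 15; python3 -c "
from h import *
delta(.437,-.0855,.2,-.5)"
```

```text
clock: 0.65
eef_pos: [0.3516, -0.3789, 0.2383]
tool_rot: [-3.141, -0.003, 0.0]
ft_force: [0.6, -0.4, 0.1]
gripper_width: 0.0503
t 0.65 p [ 0.3516 -0.3789  0.2383] yaw 0.1 tilt [-2.e-04  5.e-04 -1.e+00] w 0.0503 F [ 0.6 -0.4  0.1] q6 0.7
shift mm [  86.  -293.2   38.4] turn 0.011
```

```bash
python3 -m crank '[0,0,0,0,0, 0,0,0,0,0]'; python3 -c "
from h import *
delta(.437,-.0855,.2,-.5)"
```

```text
clock: 0.85
eef_pos: [0.3518, -0.3801, 0.2388]
tool_rot: [3.141, 0.012, 0.0]
ft_force: [0.2, 0.9, 0.4]
gripper_width: 0.0438
t 0.85 p [ 0.3518 -0.3801  0.2388] yaw 0.4 tilt [ 0.e+00 -7.e-04 -1.e+00] w 0.0438 F [0.2 0.9 0.4] q6 0.69
shift mm [  87.3 -293.9   38.6] turn 0.016
```

```bash
python3 -m crank '[0,18,-48,0,0, 0,36,-96,0,0, 0,54,-144,10,0, 0,70,-192,20,0, 0,80,-240,38,0.016]' ; python3 -m crank '[0,6,-35,0,0, 0,6,-54,0,0, 0,6,-54,0,0]' ;python3 - <<'E'
from h import *
delta(.437,-.0855,.15,-.5)
shot('side','side1');shot('wrist','wrist1')
E
```

```text
clock: 1.35
eef_pos: [0.4306, -0.1486, 0.2044]
tool_rot: [3.14, -0.021, 0.005]
ft_force: [0.9, 0.3, -0.5]
gripper_width: 0.0438
clock: 1.65
eef_pos: [0.4358, -0.0937, 0.2033]
tool_rot: [-3.141, 0.014, 0.001]
ft_force: [1.2, -0.8, 0.3]
gripper_width: 0.0441
t 1.65 p [ 0.4358 -0.0937  0.2033] yaw -0.5 tilt [-4.e-04  2.e-04 -1.e+00] w 0.0441 F [ 1.2 -0.8  0.3] q6 1.31
shift mm [ 1.2 -8.2 53.3] turn -0.0
```

View pics/side1.png

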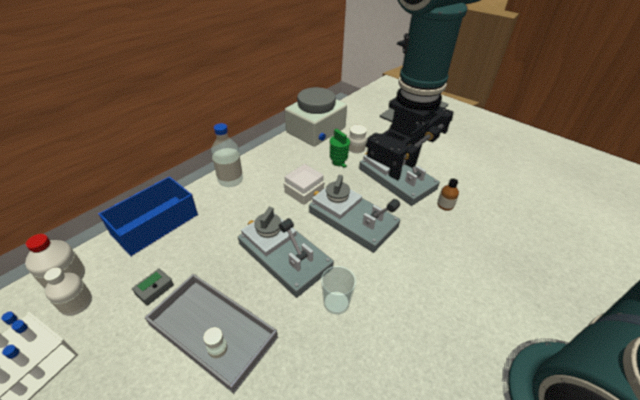

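View pics/wrist1.png

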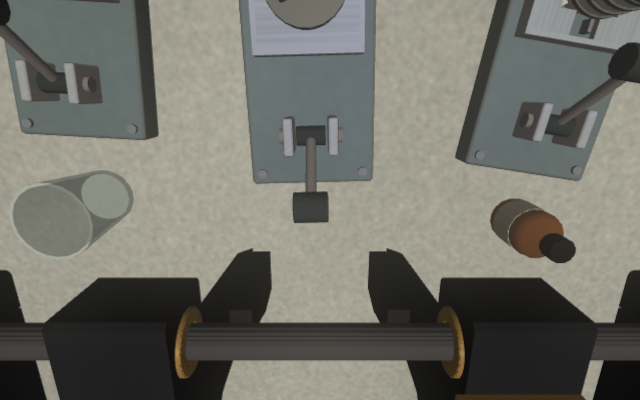

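```bash
python3 - <<'E'
from h import *
d=load('wrist1')
for n,u,v,z in(('sb',310,208,.112),('pivsb',311,134,.050),('cornL',257,182,.03),('cornR',371,180,.03),('dugrip',627,62,.112),('duL',458,160,.03),('duR',580,179,.03)): print(n,ray(d,u,v,z).round(4))
P=cloud(d)
print(P[200:216:4,310])
E
```

```text
sb [ 0.4352 -0.0887  0.112 ]
pivsb [ 0.4795 -0.0888  0.05  ]
cornL [ 0.4345 -0.0383  0.03  ]
cornR [ 0.4354 -0.1425  0.03  ]
dugrip [ 0.5281 -0.2863  0.112 ]
duL [ 0.4531 -0.2201  0.03  ]
duR [ 0.4345 -0.3333  0.03  ]
[[ 0.44328263 -0.0890371   0.11969032]
 [ 0.44088416 -0.08902696  0.12098009]
 [ 0.43863761 -0.08902966  0.12270754]
 [ 0.43597187 -0.08899388  0.12309794]]
```

```bash
python3 -m crank '[0,0,-6,35,0, 0,0,-6,70,0, 0,0,-6,110,0, 0,0,-6,110,0]' ; python3 -m crank '[0.6,0,0,0,0, 0.6,0,0,0,0, 0.6,0,0,0,0, 0.6,0,0,0,0]' 8;python3 - <<'E'
from h import *
delta(.436,-.088,.093,-.5)
shot('wrist','wrist2');shot('side','side2')
E
```

```text
clock: 2.15
eef_pos: [0.4307, -0.089, 0.0886]
tool_rot: [-3.139, 0.021, 0.017]
ft_force: [-0.7, 0.6, -0.1]
gripper_width: 0.0437
clock: 2.55
eef_pos: [0.4374, -0.0889, 0.0958]
tool_rot: [3.141, -0.018, 0.007]
ft_force: [0.5, 0.1, 4.8]
gripper_width: 0.0242
t 2.55 p [ 0.4374 -0.0889  0.0958] yaw -0.6 tilt [ 4.6e-03 -9.0e-04 -1.0e+00] w 0.0242 F [0.5 0.1 4.8] q6 1.33
shift mm [-1.5 -0.9  2.8] turn -0.003
```

View pics/wrist2.png

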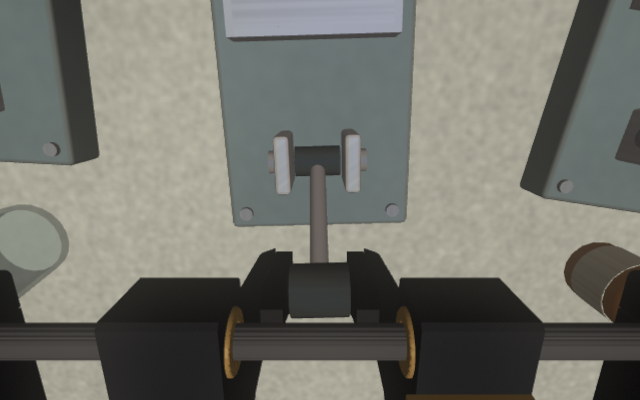

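```bash
python3 -m crank '[0.6,13,0,-7,0, 0.6,31,0,-12,0, 0.6,50,0,-13,0, 0.6,64,0,-10,0, 0.6,79,0,-4,0]'; python3 -m crank '[0.6,2,0,2,0, 0.6,2,0,2,0, 0,2,0,2,0, 0,2,0,2,0, 0,2,0,2,0]';python3 - <<'E'
from h import *
delta(.521,-.088,.093,-.5)
shot('wrist','wrist3');shot('side','side3')
E
```

```text
clock: 3.15
eef_pos: [0.5146, -0.0877, 0.0978]
tool_rot: [-3.139, 0.017, 0.001]
ft_force: [-1.7, 6.6, -2.0]
gripper_width: 0.0243
clock: 3.65
eef_pos: [0.5164, -0.0896, 0.0958]
tool_rot: [3.141, -0.017, 0.001]
ft_force: [0.0, 0.2, 0.3]
gripper_width: 0.0438
t 3.65 p [ 0.5164 -0.0896  0.0958] yaw -0.6 tilt [ 4.e-04 -6.e-04 -1.e+00] w 0.0438 F [0.  0.2 0.3] q6 1.36
shift mm [ 4.5 -1.6  2.8] turn -0.002
```

View pics/wrist3.png

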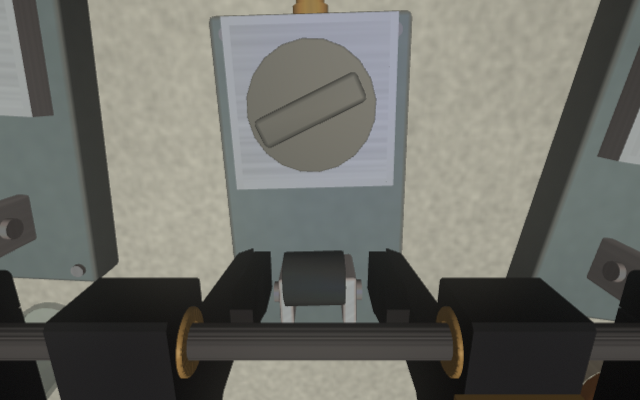

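View pics/side3.png

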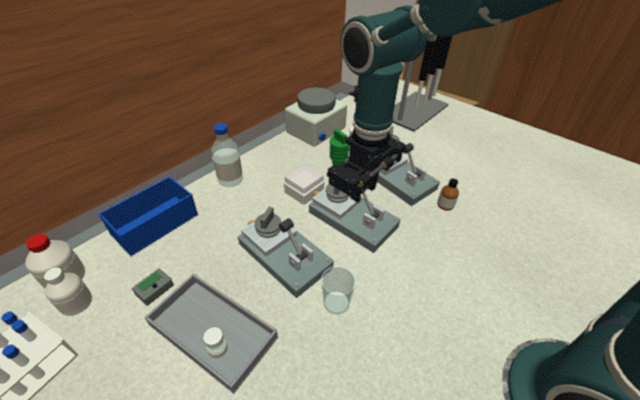

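```bash
python3 -m crank '[0,0,0,-45,0, 0,0,0,-90,0, 0,5,45,-90,0.05, 0,8,90,-90,0.1, 0,10,135,-90,0.15]'; python3 -m crank '[0,0,45,0,0, 0,0,66,0,0, 0,0,66,0,0, 0,0,66,0,0]';python3 - <<'E'
from h import *
delta(.5275,-.2905,.093,-9.3)
shot('wrist','wrist4');shot('side','side4')
E
```

```text
clock: 4.25
eef_pos: [0.5253, -0.2259, 0.1866]
tool_rot: [3.13, -0.254, 0.003]
ft_force: [-0.2, 0.5, 0.3]
gripper_width: 0.0439
clock: 4.65
eef_pos: [0.5139, -0.2896, 0.1853]
tool_rot: [-3.13, 0.255, 0.001]
ft_force: [0.3, 0.2, -0.6]
gripper_width: 0.0439
t 4.65 p [ 0.5139 -0.2896  0.1853] yaw -9.3 tilt [-4.e-04  8.e-04 -1.e+00] w 0.0439 F [ 0.3  0.2 -0.6] q6 1.18
shift mm [13.6 -1.3 92.2] turn -0.0
```

View pics/wrist4.png

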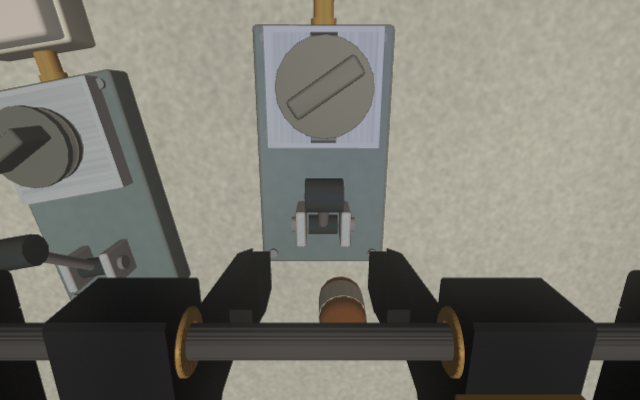

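View pics/side4.png

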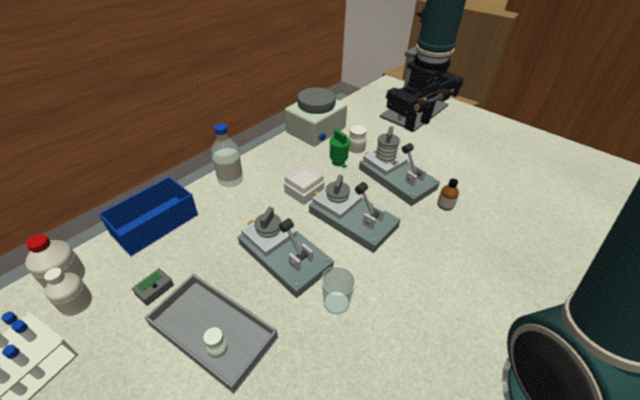

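```bash
python3 - <<'E'
from h import *
d=load('wrist4')
R,c=cam(d)
g=ray(d,324,195,.115);print('grip',g)
pts=np.array([ray(d,u,v,.134)[:2] for u,v in((288,99),(297,119),(366,73),(358,55))])
r=cv2.minAreaRect(pts.astype(np.float32));print('wing',r,pts.mean(0)); v=(pts[2]+pts[3]-pts[0]-pts[1])/2;print(np.degrees(np.arctan2(v[1],v[0])))
L=[ray(d,u,v,.03) for u,v in((254,26),(265,260),(393,26),(382,260))]
for a,b in((0,1),(2,3)): w=L[a]-L[b];print(L[a],L[b],np.degrees(np.arctan2(w[1],w[0])))
P=cloud(d);m=(P[...,2]>.127)&(P[...,2]<.142)&(np.hypot(P[...,0]-.59,P[...,1]+.30)<.045);q=P[m]
print(cv2.minAreaRect(q[:,:2].astype(np.float32)),len(q))
print(P[180:212:4,324])
E
```

```text
grip [ 0.52777509 -0.29513073  0.115     ]
wing ((0.5903276801109314, -0.30632510781288147), (0.011180156841874123, 0.043514832854270935), 21.4322452545166) [ 0.59074226 -0.30635443]
-67.55703802577517
[ 0.64484598 -0.26081444  0.03      ] [ 0.45140118 -0.22887166  0.03      ] -9.376416250720956
[ 0.62773519 -0.36541999  0.03      ] [ 0.43399339 -0.33542662  0.03      ] -8.800159171141098
((0.5907797813415527, -0.30551624298095703), (0.012015236541628838, 0.04390856996178627), 24.519624710083008) 1966
[[ 0.53721213 -0.29663981  0.11472437]
 [ 0.53551687 -0.29632777  0.11805049]
 [ 0.53351047 -0.29598413  0.11993324]
 [ 0.53133746 -0.2956229   0.12109581]
 [ 0.52924787 -0.29527176  0.12251696]
 [ 0.52660121 -0.2948562   0.12198083]
 [ 0.52380141 -0.29442125  0.12104106]
 [ 0.52120893 -0.29400964  0.12088047]]
```

```bash
python3 -m crank '[0,14,2,0,0, 0,14,2,30,0, 0,14,2,60,0, 0,14,2,90,0, 0,14,2,90,0]'; python3 -m crank '[0.6,0,0,0,0, 0.6,0,0,0,0, 0.6,0,0,0,0, 0.6,0,0,0,0]' 8;python3 - <<'E'
from h import *
delta(.528,-.2935,.095,-9.3)
shot('wrist','wrist5')
E
```

```text
clock: 5.25
eef_pos: [0.5255, -0.2908, 0.0907]
tool_rot: [-3.127, 0.25, 0.012]
ft_force: [-0.8, 0.1, 0.3]
gripper_width: 0.0442
clock: 5.65
eef_pos: [0.5295, -0.295, 0.0978]
tool_rot: [3.129, -0.253, 0.007]
ft_force: [1.4, -1.7, 2.3]
gripper_width: 0.0241
t 5.65 p [ 0.5295 -0.295   0.0978] yaw -9.2 tilt [ 0.0041 -0.0028 -1.    ] w 0.0241 F [ 1.4 -1.7  2.3] q6 1.18
shift mm [-1.7 -1.2  2.8] turn 0.001
```

View pics/wrist5.png

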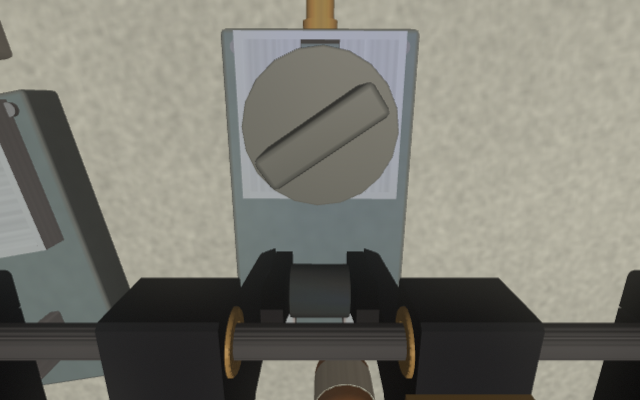

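```bash
python3 -m crank '[0.6,-13,0,-7,0, 0.6,-31,0,-12,0, 0.6,-50,0,-13,0, 0.6,-64,0,-10,0, 0.6,-79,0,-4,0]'; python3 -m crank '[0.6,-2,0,2,0, 0.6,-2,0,2,0, 0,-2,0,2,0, 0,-2,0,2,0, 0,-2,0,2,0]';python3 - <<'E'
from h import *
delta(.528,-.2935,.16,-9.3)
shot('wrist','wrist6');shot('side','side6')
E
```

```text
clock: 6.2
eef_pos: [0.4498, -0.2817, 0.1005]
tool_rot: [3.13, -0.253, 0.004]
ft_force: [2.6, -3.7, -5.0]
gripper_width: 0.0239
clock: 6.7
eef_pos: [0.4476, -0.2803, 0.097]
tool_rot: [-3.13, 0.253, 0.001]
ft_force: [-0.1, 0.1, 0.5]
gripper_width: 0.0434
t 6.7 p [ 0.4476 -0.2803  0.097 ] yaw -9.2 tilt [-6.e-04  1.e-03 -1.e+00] w 0.0434 F [-0.1  0.1  0.5] q6 1.12
shift mm [ 81.5   0.1 -63. ] turn 0.001
```

View pics/wrist6.png

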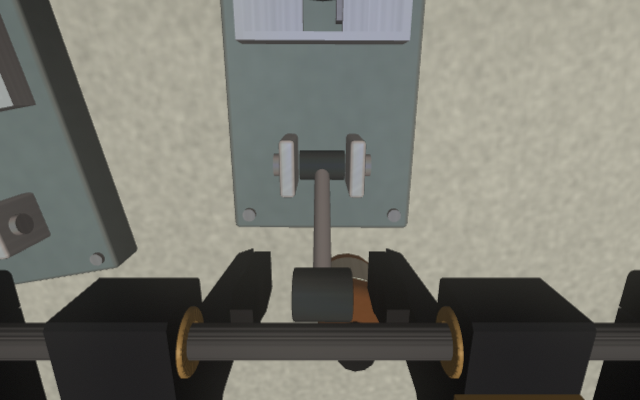

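View pics/side6.png

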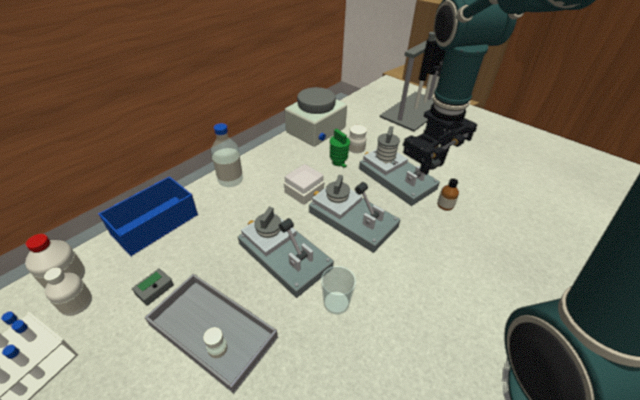

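```bash
python3 -m crank '[0,0,0,-45,0, 0,0,0,-90,-0.1, 0,45,0,-100,-0.25, 0,90,1,-100,-0.4, 0,135,1,-100,-0.55]'; python3 -m crank '[0,0,0,0,-0.14, 0,0,0,0,-0.28, 0,0,0,0,-0.42, 0,0,0,0,-0.56, 0,0,0,0,-0.7]';python3 -m crank '[0,0,0,0,-0.14, 0,0,0,0,-0.28, 0,0,0,0,-0.42, 0,0,0,0,-0.56, 0,0,0,0,-0.7]';python3 - <<'E'
from h import *
delta(.5907,-.305,.2,114.3)
E
```

```text
clock: 7.3
eef_pos: [0.5829, -0.3039, 0.199]
tool_rot: [3.079, 0.616, 0.003]
ft_force: [0.1, -0.4, -0.4]
gripper_width: 0.0443
clock: 7.8
eef_pos: [0.5809, -0.3031, 0.1969]
tool_rot: [-2.682, -1.635, 0.001]
ft_force: [0.2, -0.3, 0.1]
gripper_width: 0.044
clock: 8.3
eef_pos: [0.5809, -0.3031, 0.197]
tool_rot: [-1.959, -2.455, -0.0]
ft_force: [-1.1, 0.1, 0.3]
gripper_width: 0.044
t 8.3 p [ 0.5809 -0.3031  0.197 ] yaw 102.8 tilt [-6.e-04  6.e-04 -1.e+00] w 0.044 F [-1.1  0.1  0.3] q6 -0.74
shift mm [-4.   9.1 -3. ] turn -0.2
```

```bash
python3 -m crank '[0,-4,9,0,-0.1, 0,-4,9,0,-0.2, 0,-4,9,0,-0.2, 0,-4,9,0,-0.2]';python3 - <<'E'
from h import *
delta(.5907,-.305,.112,114.3)
shot('wrist','wrist7')
E
```

```text
clock: 8.7
eef_pos: [0.5905, -0.3051, 0.1971]
tool_rot: [-1.715, -2.632, -0.0]
ft_force: [-0.1, -0.6, 0.3]
gripper_width: 0.0438
t 8.7 p [ 0.5905 -0.3051  0.1971] yaw 113.8 tilt [-5.e-04  4.e-04 -1.e+00] w 0.0438 F [-0.1 -0.6  0.3] q6 -0.93
shift mm [-0.   0.3 85.1] turn -0.008
```

View pics/wrist7.png

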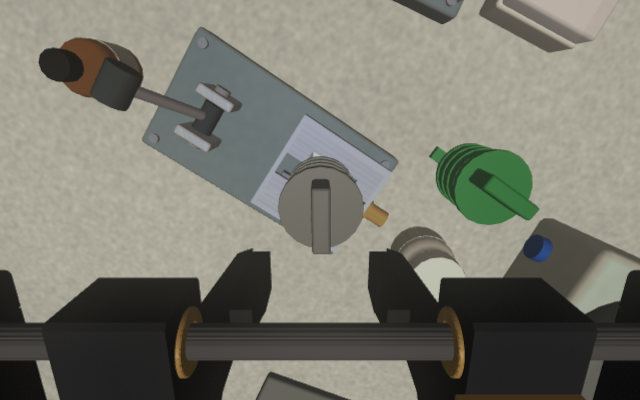

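```bash
python3 -m crank '[0,0,0,35,0, 0,0,0,70,0, 0,0,0,84,0, 0,0,0,84,0]'; python3 -m crank '[1,0,0,0,0, 1,0,0,0,0, 1,0,0,0,0, 1,0,0,0,0, 1,0,0,0,0]' 30;python3 - <<'E'
from h import *
delta(.5907,-.305,.112,114.3)
E
```

```text
clock: 9.15
eef_pos: [0.5884, -0.3042, 0.1103]
tool_rot: [-1.71, -2.628, 0.001]
ft_force: [0.1, -0.0, -0.1]
gripper_width: 0.0439
clock: 9.65
eef_pos: [0.5914, -0.3058, 0.1149]
tool_rot: [1.711, 2.632, 0.0]
ft_force: [0.2, 0.6, 2.9]
gripper_width: 0.0118
t 9.65 p [ 0.5914 -0.3058  0.1149] yaw 113.9 tilt [ 0.0022 -0.0012 -1.    ] w 0.0118 F [0.2 0.6 2.9] q6 -0.93
shift mm [ 1.  -0.3  2.9] turn -0.006
```

```bash
cat > st.py <<'E'
from h import *
delta(.5907,-.305,.115,170.8);print('T',np.round(status.read_state()['ft_torque'],2))
E
python3 -m crank '[1,0,0,0,-0.1, 1,0,0,0,-0.2, 1,0,0,0,-0.3, 1,0,0,0,-0.4, 1,0,0,0,-0.5]'; python3 st.py; python3 -m crank '[1,0,0,0,-0.1, 1,0,0,0,-0.2, 1,0,0,0,-0.3, 1,0,0,0,-0.4]'; python3 st.py
```

```text
clock: 10.15
eef_pos: [0.5912, -0.3058, 0.1149]
tool_rot: [1.001, 2.976, -0.001]
ft_force: [-0.1, 0.5, 4.0]
gripper_width: 0.0117
t 10.15 p [ 0.5912 -0.3058  0.1149] yaw 142.8 tilt [ 0.0017 -0.001  -1.    ] w 0.0117 F [-0.1  0.5  4. ] q6 -1.44
shift mm [ 0.9  0.3 -0.1] turn -0.488
T [ 0.01 -0.08 -0.05]
clock: 10.55
eef_pos: [0.5913, -0.3058, 0.1149]
tool_rot: [0.39, 3.115, -0.001]
ft_force: [-0.3, -0.4, 2.8]
gripper_width: 0.0116
t 10.55 p [ 0.5913 -0.3058  0.1149] yaw 165.7 tilt [ 0.002 -0.001 -1.   ] w 0.0116 F [-0.3 -0.4  2.8] q6 -1.84
shift mm [ 0.8  0.6 -0.1] turn -0.088
T [ 0.03 -0.07 -0.01]
```

```bash
python3 -m crank '[1,0,0,0,-0.05, 1,0,0,0,-0.09, 1,0,0,0,-0.09]'; python3 st.py;python3 -m crank '[1,0,0,0,-0.03, 1,0,0,0,-0.06, 1,0,0,0,-0.06]'; python3 st.py; python3 -c "
from h import *
shot('wrist','wrist8')"
```

```text
clock: 10.85
eef_pos: [0.5914, -0.3058, 0.1149]
tool_rot: [0.255, 3.129, -0.001]
ft_force: [0.4, 0.1, 3.9]
gripper_width: 0.0119
t 10.85 p [ 0.5914 -0.3058  0.1149] yaw 170.7 tilt [ 0.002  -0.0011 -1.    ] w 0.0119 F [0.4 0.1 3.9] q6 -1.92
shift mm [ 0.8  0.7 -0.1] turn -0.002
T [ 0.04 -0.11  0.06]
clock: 11.15
eef_pos: [0.5913, -0.3054, 0.1149]
tool_rot: [0.163, 3.135, 0.0]
ft_force: [-0.3, 1.2, 6.6]
gripper_width: 0.012
t 11.15 p [ 0.5913 -0.3054  0.1149] yaw 174.1 tilt [ 0.0019 -0.     -1.    ] w 0.012 F [-0.3  1.2  6.6] q6 -1.98
shift mm [ 0.7  0.3 -0.1] turn 0.057
T [ 0.24 -0.07 -0.47]
```

View pics/wrist8.png

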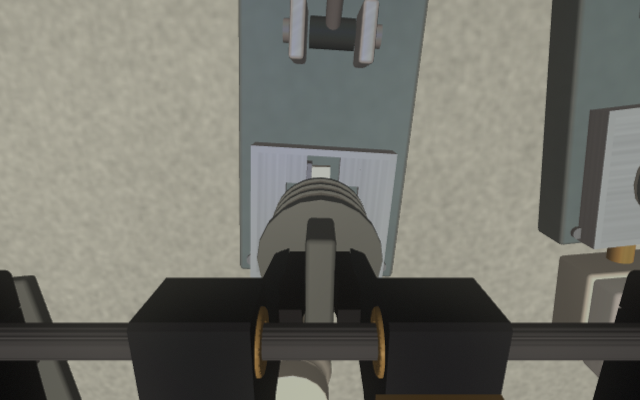

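```bash
python3 -m crank '[1,0,0,0,0.04, 1,0,0,-4,0.04, 1,0,0,-8,0.04, 1,0,0,-14,0.04, 1,0,0,-20,0.04]'; python3 st.py; python3 -c "
from h import *
shot('side','side9');shot('wrist','wrist9')"
```

```text
clock: 11.7
eef_pos: [0.5902, -0.3052, 0.1333]
tool_rot: [-0.224, -3.133, -0.001]
ft_force: [0.3, -0.2, -1.9]
gripper_width: 0.0119
t 11.7 p [ 0.5902 -0.3052  0.1333] yaw 171.8 tilt [-1.e-03  5.e-04 -1.e+00] w 0.0119 F [ 0.3 -0.2 -1.9] q6 -1.94
shift mm [-0.5  0.2 18.3] turn 0.018
T [ 0.09 -0.19  0.02]
```

View pics/side9.png

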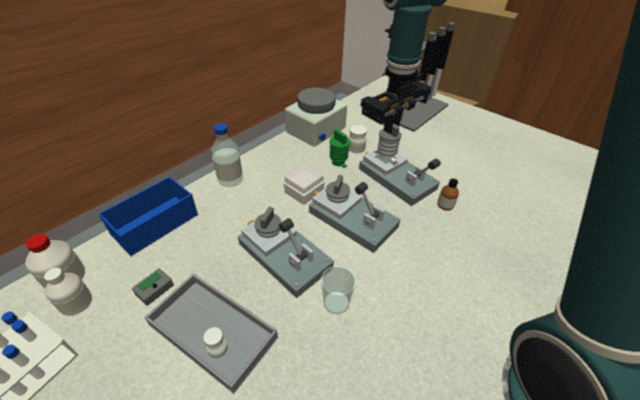

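View pics/wrist9.png

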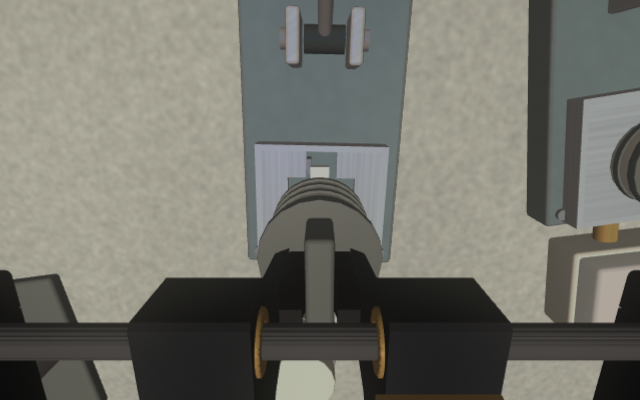

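```bash
python3 -m crank '[1,0,0,-30,0, 1,0,0,-65,0, 1,0,0,-105,0, 1,0,0,-145,0, 1,0,0,-145,0]'; python3 - <<'E'
from h import *
s=[]
for n in('scene0','side0'):
    d=load(n);P=cloud(d);g=d['color'].astype(int)
    gray=(g.max(2)-g.min(2)<25)
    m=(P[...,2]>.022)&(P[...,2]<.040)&(P[...,1]>.15)&(P[...,1]<.5)&(P[...,0]>.3)&(P[...,0]<.9)&(d['depth']>0)
    mk=cv2.morphologyEx(m.astype(np.uint8),cv2.MORPH_CLOSE,np.ones((3,3)))
    k,l,st,ce=cv2.connectedComponentsWithStats(mk)
    for i in range(1,k):
        if st[i,4]>40:
            q=P[(l==i)&m];print(n,st[i],cv2.minAreaRect(q[:,:2].astype(np.float32)),q[:,2].mean())
    m=(P[...,2]>.045)&(P[...,2]<.08)&(P[...,1]>.15)&(P[...,1]<.5)&(P[...,0]>.35)&(P[...,0]<.75)&(d['depth']>0)
    k,l,st,ce=cv2.connectedComponentsWithStats(m.astype(np.uint8))
    for i in range(1,k):
        if st[i,4]>40:
            q=P[l==i];print(' tall',st[i],q.mean(0),q.min(0),q.max(0))
delta(.59,-.305,.28,171.8)
E
```

```text
clock: 12.3
eef_pos: [0.5938, -0.3072, 0.2869]
tool_rot: [0.223, 3.122, -0.009]
ft_force: [1.0, -0.3, -0.0]
gripper_width: 0.0116
scene0 [357 213  34  54 331] ((0.5819721221923828, 0.15365396440029144), (0.01814865693449974, 0.19993706047534943), 86.44921112060547) 0.028629590609940296
scene0 [415 217  59  80 758] ((0.5515860319137573, 0.3238978981971741), (0.22338995337486267, 0.12035896629095078), 8.141215324401855) 0.027588649792148222
scene0 [448 238  16  12 108] ((0.5189782381057739, 0.3400886058807373), (0.021595926955342293, 0.03445063531398773), 1.165294885635376) 0.030484684676597446
scene0 [425 297  36  28 624] ((0.7141558527946472, 0.349353164434433), (0.04547884687781334, 0.06436894834041595), 2.9266607761383057) 0.025209352807826896
scene0 [320 317 105  46 617] ((0.8652252554893494, 0.2502140402793884), (0.0656961053609848, 0.17272809147834778), 0.2639601528644562) 0.03133796467702947
scene0 [486 363   8  16  63] ((0.8096266984939575, 0.44301748275756836), (0.02838716097176075, 0.003803083673119545), 18.961288452148438) 0.03147961658424569
 tall [451 229  15  14 156] [0.
[... 891 characters left out ...]
6  29 258] ((0.7828085422515869, 0.4687945246696472), (0.0310817863792181, 0.06054287403821945), 2.2620351314544678) 0.0309464867435178
side0 [206 338  20  17 145] ((0.5028417110443115, 0.34307730197906494), (0.03339385241270065, 0.0192557405680418), 69.57359313964844) 0.02965113671123199
 tall [323 287   9  13  58] [0.41496542 0.15098833 0.06929255] [0.40546407 0.15000311 0.04836998] [0.4255159  0.15260203 0.07952001]
 tall [203 327  20  21 321] [0.50747711 0.34075681 0.05664053] [0.49414237 0.32440836 0.04500428] [0.52607022 0.35517383 0.06076376]
t 12.3 p [ 0.5938 -0.3072  0.2869] yaw 171.8 tilt [ 0.0116 -0.0066 -0.9999] w 0.0116 F [ 1.  -0.3 -0. ] q6 -1.94
shift mm [4.1 1.7 6.8] turn 0.0
```

```bash
python3 -m crank '[1,2,15,0,0, 1,6,45,0,0, 1,10,78,0,0, 1,14,111,0,0, 1,19,145,0,0]'; python3 -m crank '[1,4,34,0,0, 1,9,68,0,0, 1,13,102,0,0, 1,18,136,0,0, 1,22,170,0,0]';python3 -m crank '[1,4,34,0,0, 1,9,68,0,0, 1,13,102,0,0, 1,18,136,0,0, 1,22,170,0,0]'; python3 - <<'E'
from h import *
delta(.598,.330,.28,171.8)
E
```

```text
clock: 12.8
eef_pos: [0.5905, -0.1565, 0.2748]
tool_rot: [-0.224, -3.128, -0.003]
ft_force: [0.4, -0.6, -2.4]
gripper_width: 0.0117
clock: 13.3
eef_pos: [0.5924, 0.0147, 0.275]
tool_rot: [-0.223, -3.128, -0.0]
ft_force: [-0.6, -0.4, -2.1]
gripper_width: 0.0115
clock: 13.8
eef_pos: [0.5946, 0.1856, 0.2749]
tool_rot: [-0.223, -3.128, 0.002]
ft_force: [0.4, -0.7, -2.1]
gripper_width: 0.0115
t 13.8 p [0.5946 0.1856 0.2749] yaw 171.8 tilt [-0.0057 -0.001  -1.    ] w 0.0115 F [ 0.4 -0.7 -2.1] q6 -1.17
shift mm [ 17.1 143.5  -5.3] turn 0.001
```

```bash
python3 -m crank '[1,4,34,0,0, 1,8,68,0,0, 1,12,102,0,0, 1,16,130,0,0, 1,17,142,0,0]'; python3 -m crank '[1,0,0,0,0, 1,0,0,0,0]'; python3 - <<'E'
from h import *
delta(.598,.330,.095,171.8)
for n in('scene','side','wrist'): shot(n,n+'10')
E
```

```text
clock: 14.3
eef_pos: [0.5979, 0.3292, 0.2747]
tool_rot: [-0.219, -3.129, 0.003]
ft_force: [-0.2, 0.2, -1.3]
gripper_width: 0.012
clock: 14.5
eef_pos: [0.5998, 0.3257, 0.2769]
tool_rot: [-0.223, -3.131, 0.003]
ft_force: [0.1, 0.1, -1.7]
gripper_width: 0.0118
t 14.5 p [0.5998 0.3257 0.2769] yaw 171.8 tilt [-0.0023 -0.002  -1.    ] w 0.0118 F [ 0.1  0.1 -1.7] q6 -0.97
shift mm [  2.    4.4 181.9] turn 0.001
```

View pics/scene10.png

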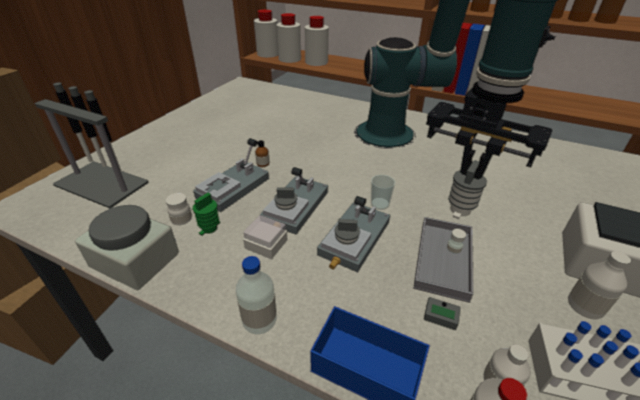

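View pics/side10.png

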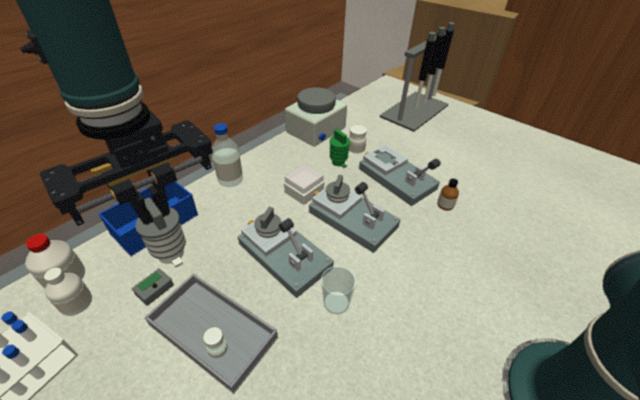

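View pics/wrist10.png

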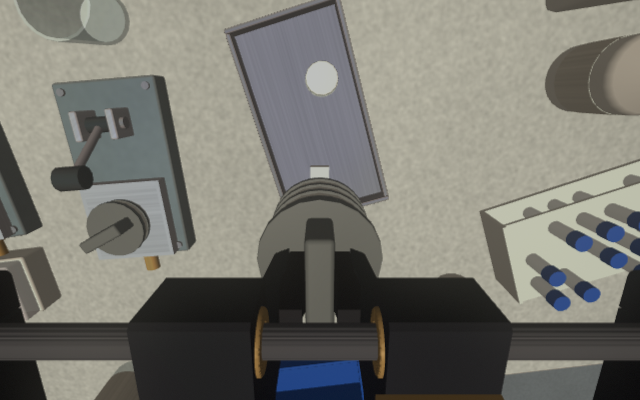

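```bash
python3 - <<'E'
from h import *
d=load('wrist10')
a=ray(d,226,33,.03);b=ray(d,387,198,.03);print(a,b,(a+b)/2,'exp',.5505,.3236,'vial',ray(d,321,77,.058))
for n in('scene10','side10'):
    d=load(n);P=cloud(d)
    m=(d['depth']>0)&(np.hypot(P[...,0]-.6,P[...,1]-.326)<.06)&(P[...,2]>.16)&(P[...,2]<.26);q=P[m];print(n,len(q),q.min(0),q.max(0))
    for z in(.2,.22,.24,.255):
        w=q[abs(q[:,2]-z)<.006];
        if len(w)>3:print(z,len(w),w.min(0),w.max(0))
E
```

```text
[0.45347719 0.25130084 0.03      ] [0.64832161 0.39595774 0.03      ] [0.5508994  0.32362929 0.03      ] exp 0.5505 0.3236 vial [0.50949483 0.33948137 0.058     ]
scene10 793 [0.5997225  0.29782301 0.19083956] [0.63195827 0.35357383 0.25977574]
0.2 117 [0.60499995 0.30685339 0.19401196] [0.63195827 0.34498784 0.20552765]
0.22 163 [0.60042546 0.29806834 0.21406792] [0.62811376 0.35357383 0.22595078]
0.24 153 [0.5997225  0.2978969  0.23410116] [0.62917571 0.35321831 0.24595903]
0.255 143 [0.60498205 0.29782301 0.249017  ] [0.62881772 0.35218264 0.25977574]
side10 1054 [0.56732405 0.29870578 0.18987987] [0.60881523 0.35322122 0.25986116]
0.2 126 [0.56781799 0.31001503 0.19401533] [0.59732914 0.34467155 0.20244933]
0.22 231 [0.57062141 0.29943707 0.21404468] [0.60751936 0.35295826 0.22593433]
0.24 224 [0.57021511 0.29933239 0.23400869] [0.60761434 0.35304282 0.24594974]
0.255 169 [0.570687   0.30074779 0.24904499] [0.59922798 0.35316194 0.25986116]
```

```bash
python3 -m crank '[1,2,3,35,0, 1,2,3,75,0, 1,2,3,115,0, 1,2,3,145,0, 1,2,3,165,0]'; python3 -m crank '[1,0,0,5,0, 1,0,0,9,0, 1,0,0,12,0, 1,0,0,14,0, 1,0,0,16,0]'; python3 - <<'E'
from h import *
delta(.598,.330,.0905,171.8)
shot('side','side11')
E
```

```text
clock: 15.15
eef_pos: [0.5978, 0.3277, 0.1104]
tool_rot: [-0.227, -3.13, 0.003]
ft_force: [0.4, -0.3, -2.0]
gripper_width: 0.0116
clock: 15.65
eef_pos: [0.6, 0.3303, 0.0989]
tool_rot: [0.224, 3.131, 0.002]
ft_force: [-0.4, -0.1, -2.6]
gripper_width: 0.0114
t 15.65 p [0.6    0.3303 0.0989] yaw 171.8 tilt [ 0.0023  0.0011 -1.    ] w 0.0114 F [-0.4 -0.1 -2.6] q6 -0.96
shift mm [ 1.9 -0.6  8.4] turn 0.0
```

View pics/side11.png

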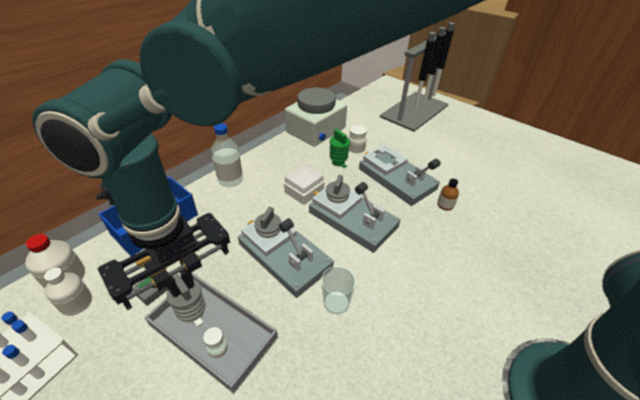

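```bash
python3 -m crank '[1,0,0,2,0, 1,0,0,4,0, 1,0,0,5,0, 1,0,0,5,0]'; python3 -m crank '[1,0,0,1,0, 1,0,0,2,0, 1,0,0,2,0]';  python3 -m crank '[1,0,0,1,0, 1,0,0,1,0]'
```

```text
clock: 16.1
eef_pos: [0.5988, 0.3298, 0.0922]
tool_rot: [-0.224, -3.133, 0.0]
ft_force: [-0.4, 0.1, -1.2]
gripper_width: 0.0118
clock: 16.4
eef_pos: [0.599, 0.3298, 0.0903]
tool_rot: [-0.224, -3.133, 0.0]
ft_force: [0.2, 0.2, -1.3]
gripper_width: 0.0119
clock: 16.6
eef_pos: [0.5993, 0.3301, 0.0899]
tool_rot: [0.224, 3.133, 0.001]
ft_force: [0.0, 0.2, 0.5]
gripper_width: 0.0115
```

```bash
python3 -m crank '[1,0,0,0.5,0, 1,0,0,0.5,0]'; python3 -m crank '[0.5,0,0,0,0, 0.3,0,0,0,0, 0.2,0,0,0,0, 0.2,0,0,0,0]'; python3 - <<'E'
from h import *
delta(.598,.330,.0905,171.8)
shot('wrist','wrist12')
E
```

```text
clock: 16.8
eef_pos: [0.5993, 0.3301, 0.0899]
tool_rot: [0.224, 3.133, 0.001]
ft_force: [-2.3, -0.2, 3.8]
gripper_width: 0.0118
clock: 17.2
eef_pos: [0.5989, 0.3298, 0.0886]
tool_rot: [-0.224, -3.133, 0.0]
ft_force: [-0.6, -0.3, 0.1]
gripper_width: 0.0351
t 17.2 p [0.5989 0.3298 0.0886] yaw 171.8 tilt [-3.e-04 -2.e-04 -1.e+00] w 0.0351 F [-0.6 -0.3  0.1] q6 -0.96
shift mm [ 1.   0.1 -1.9] turn 0.0
```

View pics/wrist12.png

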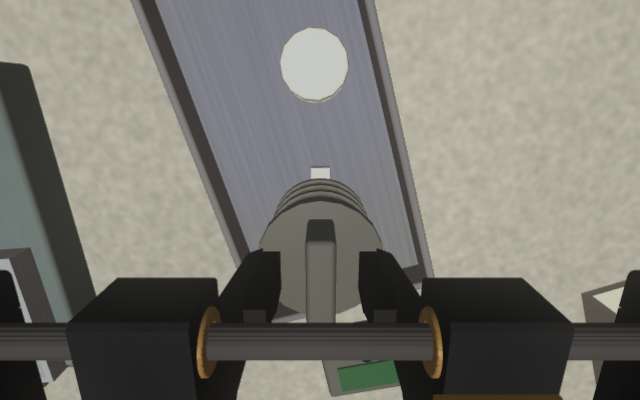

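Released; retreat straight up and check.

```bash
python3 -m crank '[0.1,0,0,-20,0, 0,0,0,-50,0, 0,0,0,-90,0, 0,0,0,-130,0, 0,0,0,-170,0]'; python3 -m crank '[0,0,0,-20,0, 0,0,0,-20,0, 0,0,0,-20,0]'; python3 - <<'E'
from h import *
for n in('scene','side','wrist'): shot(n,n+'13')
for n in('scene13','side13'):
    d=load(n);P=cloud(d)
    m=(d['depth']>0)&(np.hypot(P[...,0]-.599,P[...,1]-.329)<.05)&(P[...,2]>.1)&(P[...,2]<.13);q=P[m];print(n,len(q),q.mean(0),q.max(0))
delta(.6,.33,.25,171.8)
a=cv2.imread('pics/side13.png');b=cv2.imread('pics/scene13.png')
cv2.imwrite('pics/f13.png',np.vstack([cv2.resize(a[120:390,120:480],(720,300)),cv2.resize(b[120:310,150:500],(720,300))]))
E
```

```text
clock: 17.75
eef_pos: [0.5988, 0.3297, 0.2602]
tool_rot: [-0.224, -3.133, 0.0]
ft_force: [0.8, 0.1, 0.8]
gripper_width: 0.0437
clock: 18.05
eef_pos: [0.5989, 0.3298, 0.2785]
tool_rot: [0.224, 3.134, -0.0]
ft_force: [-0.6, 0.1, -1.0]
gripper_width: 0.0442
scene13 104 [0.60355706 0.33024738 0.1073096 ] [0.62208997 0.338829   0.11131884]
side13 169 [0.59525647 0.33064897 0.10633517] [0.61904657 0.33879997 0.10974027]
t 18.2 p [0.5979 0.3293 0.2759] yaw 171.8 tilt [-0.0042 -0.0021 -1.    ] w 0.0441 F [-0.  -0.9  0. ] q6 -0.96
shift mm [-2.1  1.1 25.8] turn 0.0
```

View pics/f13.png

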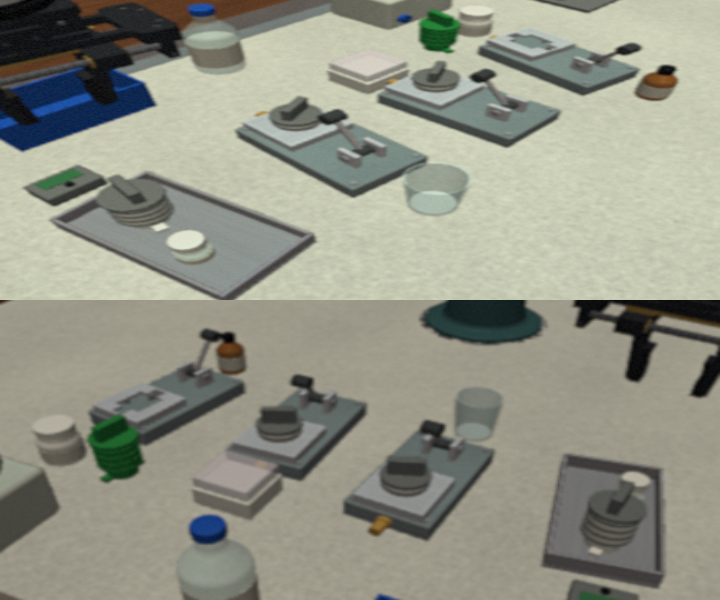

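View pics/wrist13.png

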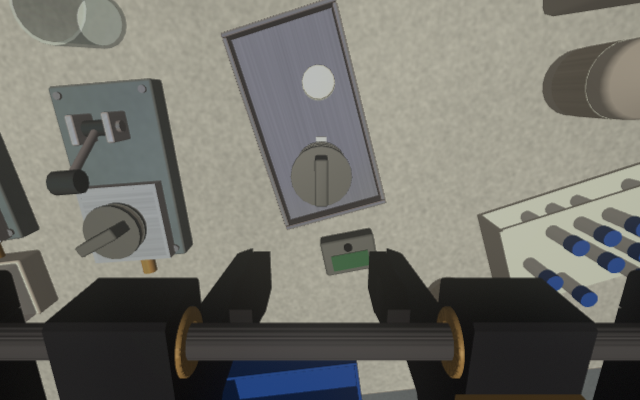

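The cartridge stands upright in the tray with its top at about 109 mm, which is the 5 mm floor plus its 104 mm height. The vial is upright, and the levers show standby on, third on and duty off.

```bash
python3 -c "
from workcell import manip
print(manip.finish_job())"
```

```text
the job is handed in; nothing more can be done
None
```

I switched the standby lever on, then the duty lever off. I turned the tall cartridge anticlockwise by about 1 rad, until the wrist torque rose at its stop. I lifted it straight out, stood it in the tray at the +x end beside the vial, released it, retreated 190 mm and handed the job in at about 18 s.

**Last checks:**
- The final pictures show the standby and third levers on, the duty lever off, and the vial upright with the other things apparently where they were.
- The cartridge stands upright near (0.599, 0.330). Its wing top is about 109 mm up, which fits standing flat on the tray floor.
- The gripper is open and clear of everything, and the wrist force reads about zero.

No check failed. The scene and side cameras disagreed by 4–8 mm in x on some points, so I refined the lever, wing and tray positions with the wrist camera. I judged the lever angles from the pictures rather than measuring them.

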